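# Hold a case-lid hinge leaf home for its pin

## Task

Of the two dark lid rails standing in the plywood stands, take the one whose brass hinge leaf has a single knuckle in the middle, lift it out, and lower it upright between the two brass knuckles on the block in the vice, feeling for the point where it seats, so that the knuckle holes line up. Finish while still holding it there, gripped and pressed down lightly in its seat, so that I can slide the hinge pin through; never push hard on the block, and leave everything else on the bench where it is.

Things in the scene. Friction and masses are not known exactly. Their poses are not given: they have to be found in the camera images.
- rail: lid rail to take: dark wooden bar 130 (y) x 14 (x) x 50 (z) mm on edge, brass leaf in its lower edge. Origin: bore centre of its one brass knuckle, hung under its middle. y = hinge axis (lengthwise), z = up; wood spans z +22 to +72 mm. 0.11 to 0.22 kg. Pinch it across the 14 mm thickness, mid-length, near the top. It may be in either stand; front and back are alike
- rail_bore (a point): bore centre of that rail's knuckle (the rail's origin). The knuckle is a tube along y, 24 mm long, 22 mm outside, 10 mm bore; above it a neck 24 mm wide and 5 mm thick up to z = +14 mm, then a brass plate 68 mm wide, 5 mm thick up to the wood
- other_rail: the wrong rail: same wooden bar, but its leaf has two knuckles, 14 to 34 mm either side of the middle, with a gap between; same axes and origin (on its bore axis, mid-length). Leave it in its stand
- stand_a: fixed plywood stand with the right rail, base 70 (x) x 150 (y) x 12 mm, origin mid-underside; posts at y = +-54 mm, 16 mm wide, 40 mm deep, 64 mm high, each with a slot 17 mm wide, 14 mm deep for the rail's ends. The rail's wood rests at height 50 mm, so its bore lies 28 mm above the bench; it lifts straight up
- stand_b: identical fixed stand carrying the wrong rail
- vice: fixed blue bench vice, base 170 (x) x 110 (y) mm, jaws 86 mm high, screw bar to x = +100 mm; origin at the middle of its underside
- jamb: fixed wooden block 40 (x) x 90 (y) mm clamped in the vice, with a brass leaf on top. Origin: on the bore axis, midway between its two brass knuckles (tubes along y, 22 mm outside, 10 mm bore, from 14 to 34 mm either side of the middle: a gap of 28 mm). y = hinge axis, z = up. Origin 120 to 145 mm above the bench. Front and back alike: the rail may go in either way round
- jamb_bore (a point): the block's origin; the rail's bore belongs here. Below it, in the gap, open above, is a rigid 90-degree brass V seat, 31 mm wide at its mouth at bore height: the 22 mm knuckle lowered from above bottoms in it with the bores in line within 1 mm. A rail off to one side along y lands about 22 mm too high, on top of a fixed knuckle
- phone: bystander: black phone, 72 x 150 x 9 mm, lying flat; origin at the middle of its underside
- pin: bystander: steel hinge pin, 6 mm thick, 66 mm long along its y, lying in a small steel tray 50 x 100 x 14 mm; leave it there
- ink_jar: bystander: dark metal jar, 68 mm across, 70 mm high; origin at the middle of its underside
- wax_tin: bystander: flat copper tin, 72 mm across, 28 mm high
- glue_bottle: bystander: white bottle with a red cap, 48 mm across, 120 mm high
- screwdriver: bystander: wooden-handled screwdriver, 200 mm long along its x, lying on the bench
- brush: bystander: wooden-handled brush, 200 mm long along its x, lying on the bench

How it is judged (in metres and radians):
On the way, in this order (a step that is already met when the one before it is completed fails the run):
1. the rail is lifted clear of its stand, gripped by the fingers (contact force between the fingers and rail above 2 N and height (world z) of rail_bore above 0.075 m and contact force between rail and stand_a below 0.05 N), for 0.1 s.
2. held by the fingers, its knuckle goes down into the gap between the two fixed knuckles and touches the seat (contact force between the fingers and rail above 2 N and distance between rail_bore and jamb_bore below 0.006 m and contact force between rail and jamb above 0.5 N), for 0.1 s.
At the end, for the whole second after the job is handed in: The rail's bore is within 3 mm of the block's bore point, hinge axes parallel within 0.08 rad, rail upright within 0.12 rad and still; the fingers still grip it (over 2 N) and press it on the block with 1 to 25 N; the other things are where they were (within 20 to 30 mm) (distance between rail_bore and jamb_bore below 0.003 m and angle between the y axis of rail and the y axis of jamb, either way round below 0.08 rad and angle between rail's own z axis and vertical below 0.12 rad and contact force between the fingers and rail above 2 N and contact force between rail and jamb between 1 and 25 N and linear speed of rail below 0.01 m/s and distance of each of other_rail, pin from where it was at the start of the episode below 0.025 m and distance of each of phone, ink_jar, wax_tin, glue_bottle from where it was at the start of the episode below 0.02 m and distance of each of screwdriver, brush from where it was at the start of the episode below 0.03 m); the arm keeps its last pose, push and grip.
It fails at once if the block is pushed hard (over 45 N) with the rail or the gripper (contact force between any of rail, the arm, the fingers and jamb above 45 N).
It fails at once if the wrong rail or a bystander is moved from its place (over 20 to 30 mm) (distance of any of other_rail, pin from where it was at the start of the episode above 0.025 m or distance of any of phone, ink_jar, wax_tin, glue_bottle from where it was at the start of the episode above 0.02 m or distance of any of screwdriver, brush from where it was at the start of the episode above 0.03 m).
It also fails if it takes over 40 s, if anything falls off the work surface, if the arm or the gripper's body presses on something with over 40 N, if the wrist force passes 120 N, or if a joint passes its speed limit or range.

## Robot

A 6-joint arm with a two-finger parallel gripper is mounted at the origin on the work surface. World frame = base frame: x ahead of the robot, y to its left, z up, the work surface at z = 0. Lengths are in m, angles in degrees, forces in N, time in s.
With the tool pointing down it reaches from about 0.325 to 0.9 m from the base axis. Payload 3.5 kg.
Tool frame: the origin (TCP) lies midway between the tips of the shut fingers; the grasp point (between the pads) lies 19 mm behind it; z points along the fingers, y is the line along which they close (so a half turn about z gives the same grasp; the last joint's range is limited). The gripper opens to 85 mm and grips with 20 to 120 N. Pads are 22 mm wide; open, the fingers measure 114 mm over their backs; the gripper's body (76 mm by 85 mm) begins 54 mm behind the grasp point. The pads swing forward as they close: fully open they stand 13 mm farther back than shut.
Start: joints at [-81.039, 15.837, -1.513, 72.651, 0, 84.076], TCP at [0.161, -0.604, 0.231] pointing down, gripper open.
Joint ranges: [-178.77, 178.77], [-48.84, 107.48], [-61.69, 71.31], [-111.58, 123.2], [-90, 87.43], [-180, 180]. Speed limits (degrees/s): [147.25, 147.25, 180, 180, 180, 180].

## Interface

Orientations are given as a 3x3 rotation matrix whose columns are the frame's x, y, z axes.
In Python, from station import * gives the robot as it stands.
- The arm moves only by the tool carry_out, never from a script. Its arguments are lists of equal length, an entry for each row: "delta_pos": the shift along the world's x, y, z in mm, a list of three; "spin": the turn about the world's z in rad; "grip": the gripper's target within -1 to 1 (fully open at 1, half-way at 0, shut at -1). A call has 1 to 20 rows; each row shifts and turns the commanded pose from where the row before left it; what a row does not reach is not made up. A row lasts 1/12 s, in which the tool goes at most 41.7 mm and 7.16 degrees, less where a joint would pass 70% of its speed; a pose out of reach is approached as far as the arm can. A call with a gripper value outside its range is refused whole. The fingers move at their own pace and stop on an object; "grip_force" is the grip in N (left out, the last holds). Time passes only in rows, so rows that do not move let the fingers close. It gives the time, the measured TCP pose, the force, the opening and the grip force at its end, in the units of the state.
- get_obs(): the state, without advancing time (a new reading comes with each control period).
- camera(name): name is "scene" or "top" or "wrist"; returns a dict with "img" (420x560x3 uint8, blue, green, red), "mtx" (3x3 intrinsics, pixels), "rvec" (rotation vector, rad) and "tvec" (3), from world to camera coordinates, as OpenCV has them; the wrist camera has in their place "mount" (4x4, takes a point from camera to tool coordinates, whose origin is the TCP and whose axes are the flange's). Camera axes: x right, y down, z forward; pixel columns grow to the right and rows downward; lengths in m; the calibration is good to about 2 mm. A picture is of the moment at which its call begins: read the wrist's pose just before it. There is no depth.
- finish_job(): hands the job in; it is judged then, once.
The state is a dict: "time_s": time; "joint_positions": joint angles; "dq": joint speeds; "joint_efforts": joint torques, N m; "eef_pos": TCP position; "eef_rot": TCP orientation; "force": force on the tool from outside, world axes, zero at the start; "ft_torque": the same for the moment, N m; "grip_width": finger opening in m; "gripper_force": force on a finger pad.
Only numpy, scipy, OpenCV 4.12 (cv2) and the standard library are available. Lean on these libraries where they do the work, as an engineer would, in place of code of your own. Each camera call takes 0.05 s, during which the arm holds its last target. There are 200 camera calls.

## Working session

There is one attempt and no reset: what is moved stays moved. The work goes in short steps, Python scripts to look and compute and a tool call to move; the robot and the scene stay as the last step left them, time stands still between calls to the robot, and variables do not carry over. Pictures are saved under pics/ and viewed, at most 10 in all, crops included, and the job is handed in when it is done.

Besides the shell and the picture viewer there is one more tool, called after "Call:" as a command line: name --pt "numbers of a row" for each row, then --argument value for the rest. carry_out: Moves the arm, as the interface text tells. Its arguments: {"type":"object","properties":{"delta_pos":{"type":"array","items":{"type":"array","items":{"type":"number"}}},"spin":{"type":"array","items":{"type":"number"}},"grip":{"type":"array","items":{"type":"number"}},"grip_force":{"type":"number"}},"required":["delta_pos","spin","grip"]}

```bash
mkdir -p pics
python3 - <<'E'
from station import *
import cv2
for n in("scene","top"):
    c=camera(n);cv2.imwrite(f"pics/{n}0.png",c["img"]);print(n,c["mtx"].tolist(),c["rvec"],c["tvec"])
o=get_obs();print(o)
E
```

```text
scene [[542.071100104954, 0.0, 268.35101941202106], [0.0, 542.071100104954, 212.52367474563383], [0.0, 0.0, 1.0]] [ 2.04852144  0.73684177 -0.4236984 ] [-0.44818173 -0.08859956  2.10489537]
top [[428.3774888630363, 0.0, 281.68869569636564], [0.0, 428.3774888630363, 209.88123604827365], [0.0, 0.0, 1.0]] [ 2.17179907 -2.1536038   0.10049987] [0.01775724 0.57511026 1.22928015]
{'time_s': 0.1, 'joint_positions': array([-8.10394478e+01,  1.58766992e+01, -1.59066576e+00,  7.26505249e+01,
        3.76501251e-04,  8.40760282e+01]), 'dq': array([ 0.04698626,  0.05758069,  0.19544772, -0.00359465,  0.02956735,
       -0.09169451]), 'joint_efforts': array([ 3.78635150e-04, -4.46706247e+01,  2.96129823e+01,  8.48428463e-03,
       -9.47030844e-05,  4.82341932e-06]), 'eef_pos': array([ 0.16043013, -0.60332348,  0.23023558]), 'eef_rot': array([[ 9.66445534e-01,  2.56871430e-01, -3.13983707e-04],
       [ 2.56871529e-01, -9.66443419e-01,  2.03347679e-03],
       [ 2.18894603e-04, -2.04589803e-03, -9.99997883e-01]]), 'force': array([-0.14557051, -0.55246906, -1.02554588]), 'ft_torque': array([ 0.01322378,  0.01870627, -0.041004  ]), 'gripper_force': 0.0, 'grip_width': 0.08535092349588452}
```

View pics/scene0.png

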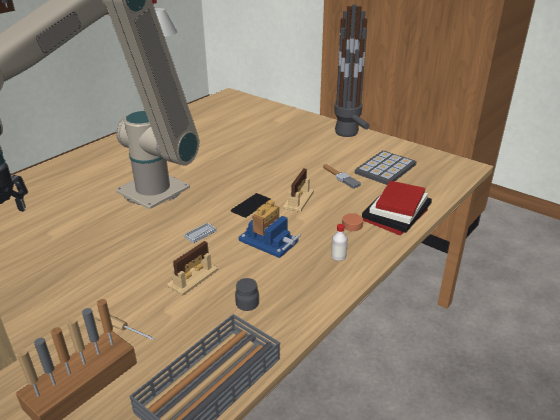

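View pics/top0.png

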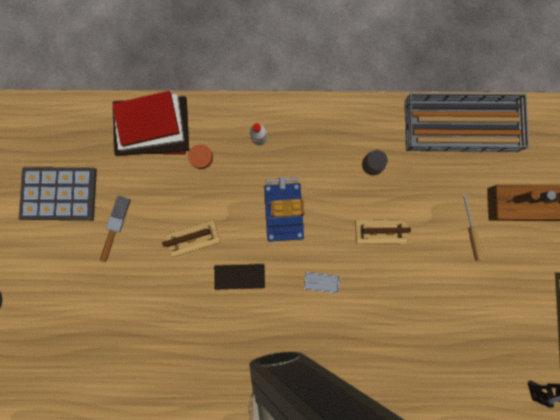

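The scene view shows one rail at about (192,262) and one at about (300,190), with the vice at (268,230). In the top view the rails are at (192,238) and (385,231), and the jamb is at (287,208). I'll enlarge these areas.

Run:
```python
import cv2,numpy as np
s=cv2.imread("pics/scene0.png");t=cv2.imread("pics/top0.png")
f=lambda im,x,y,w,h:cv2.resize(im[y:y+h,x:x+w],(400,300),interpolation=cv2.INTER_CUBIC)
a=np.vstack([np.hstack([f(s,152,228,80,60),f(s,260,158,80,60)]),np.hstack([f(t,155,208,80,60),f(t,345,202,80,60)])])
cv2.imwrite("pics/crop.png",a)
cv2.imwrite("pics/crop2.png",np.hstack([f(s,230,194,80,60),f(t,247,175,80,60)]))
```

```text
(no output)
```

View pics/crop.png

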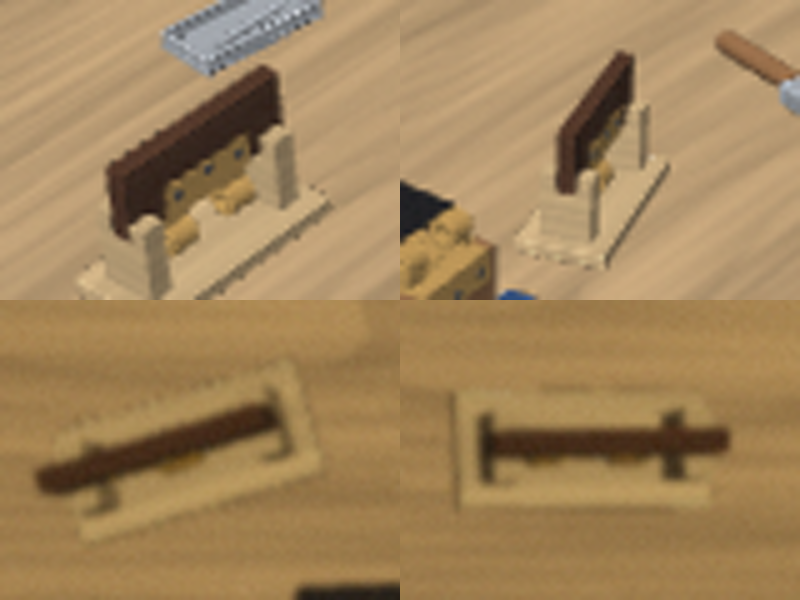

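View pics/crop2.png

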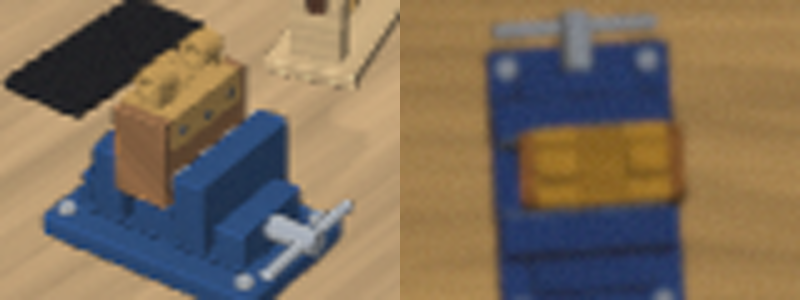

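The left rail in the top view, at about (192,238), has the single knuckle: one brass bump mid-length. The right rail has two knuckles, so I leave that one. The jamb's brass knuckles are at about (277,207) and (297,206) in the top view.

```bash
cat > h.py <<'E'
import cv2,numpy as np
def cast(K,R,t,px,z):   # R,t: world->cam
    px=np.atleast_2d(np.array(px,float)); d=(np.linalg.inv(K)@np.c_[px,np.ones(len(px))].T).T@R
    c=-R.T@t; return c+d*((z-c[2])/d[:,2])[:,None]
def ext(c,o=None):
    if "rvec" in c: return np.array(c["mtx"]),cv2.Rodrigues(np.array(c["rvec"]))[0],np.array(c["tvec"]).ravel()
    T=np.eye(4);T[:3,:3]=o["eef_rot"];T[:3,3]=o["eef_pos"];M=np.linalg.inv(T@np.array(c["mount"]))
    return np.array(c["mtx"]),M[:3,:3],M[:3,3]
def blobs(m,n=30):
    cs=cv2.findContours(m.astype(np.uint8),cv2.RETR_EXTERNAL,cv2.CHAIN_APPROX_NONE)[0]
    return sorted([c for c in cs if cv2.contourArea(c)>n],key=cv2.contourArea)[::-1]
E
python3 - <<'E'
from h import *
from station import camera
c=camera("top");K,R,t=ext(c);im=c["img"].astype(int);print("cam",-R.T@t)
b,g,r=im[...,0],im[...,1],im[...,2]
for nm,m,z,box in(("rail",(r<100)&(r>b+15),.1,(155,208,235,268)),("rail2",(r<100)&(r>b+15),.1,(345,202,425,262)),("jamb",(r>b+60)&(r>110),.13,(262,190,306,225)),("vice",b>r+30,0.02,(255,170,315,250))):
    k=np.zeros(r.shape,bool);x0,y0,x1,y1=box;k[y0:y1,x0:x1]=1
    for q in blobs(m&k)[:2]:
        w=cast(K,R,t,cv2.boxPoints(cv2.minAreaRect(q)),z)
        e=w[[1,2]]-w[[0,1]];print(nm,cv2.contourArea(q),"ctr",w.mean(0).round(4),"edges",np.linalg.norm(e,axis=1).round(4),"ang",np.degrees(np.arctan2(e[:,1],e[:,0])).round(1))
E
```

```text
cam [0.44428153 0.00804557 1.28247651]
rail 242.0 ctr [0.4893 0.2842 0.1   ] edges [0.1358 0.0203] ang [ -71.  -160.1]
rail2 254.0 ctr [ 0.5114 -0.2646  0.1   ] edges [0.1348 0.0331] ang [-89.5 178.7]
jamb 491.0 ctr [0.5727 0.0031 0.13  ] edges [0.0897 0.0926] ang [ -89.6 -179.8]
jamb 59.0 ctr [0.5722 0.0708 0.13  ] edges [0.0082 0.0926] ang [ -89.6 -179.3]
vice 761.5 ctr [0.5416 0.0146 0.02  ] edges [0.104  0.1051] ang [ -85.4 -175.7]
vice 438.0 ctr [0.6302 0.0211 0.02  ] edges [0.1046 0.0493] ang [ -81.4 -171.7]
```

Call:
carry_out --pt "19 30 5" --pt "19 30 5" --pt "19 30 5" --pt "19 30 5" --pt "19 30 5" --pt "19 30 5" --pt "19 30 5" --pt "19 30 5" --pt "19 30 5" --pt "19 30 5" --pt "19 30 5" --pt "19 30 5" --pt "19 30 5" --pt "19 30 5" --pt "19 30 5" --pt "19 30 5" --pt "19 30 5" --pt "19 30 5" --pt "19 30 5" --pt "19 30 5" --spin '[0.07,0.07,0.07,0.07,0.07,0.07,0.07,0.07,0.07,0.07,0.07,0.07,0.07,0.07,0.07,0.07,0.07,0.07,0.07,0.07]' --grip '[1,1,1,1,1,1,1,1,1,1,1,1,1,1,1,1,1,1,1,1]'

```text
time_s: 1.82
eef_pos: [0.5409, -0.0022, 0.3313]
eef_rot: [[-0.093, 0.996, -0.0], [0.996, 0.093, -0.0], [-0.0, -0.0, -1.0]]
force: [0.5, -1.2, -0.2]
grip_width: 0.0853
gripper_force: 0.0
```

Run:
```python
from h import *
from station import *
o=get_obs();c=camera("wrist");cv2.imwrite("pics/w1.png",c["img"])
print(c["mtx"],c["mount"],o["eef_pos"],o["eef_rot"].round(3),o["time_s"])
np.savez("w1.npz",K=c["mtx"],M=c["mount"],p=o["eef_pos"],R=o["eef_rot"])
```

```text
[[317.30330053   0.         282.37070779]
 [  0.         317.30330053 210.98839442]
 [  0.           0.           1.        ]] [[ 1.89108085e-03 -9.59249528e-01 -2.82554006e-01  7.26394728e-02]
 [ 9.99998197e-01  1.76516001e-03  7.00214950e-04  2.19138773e-04]
 [-1.72927830e-04 -2.82554821e-01  9.59251137e-01 -1.43879536e-01]
 [ 0.00000000e+00  0.00000000e+00  0.00000000e+00  1.00000000e+00]] [ 0.54094683 -0.00222202  0.33129004] [[-0.093  0.996 -0.   ]
 [ 0.996  0.093 -0.   ]
 [-0.    -0.    -1.   ]] 1.8167
```

View pics/w1.png

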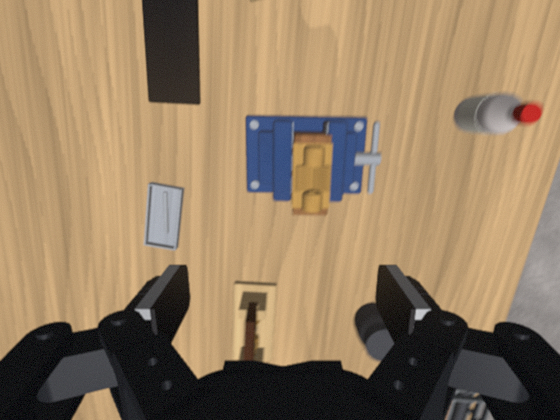

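The wrist view shows the block's brass leaf centred at about (312,178), with its knuckles at (313,152) and (313,203). The wrong rail is at (252,325). I'll cast the knuckle midpoint, then move the camera straight over it for a precise look.

```bash
cat >> h.py <<'E'
def wext(f):
    d=np.load(f);return ext(dict(mtx=d["K"],mount=d["M"]),dict(eef_pos=d["p"],eef_rot=d["R"]))
E
python3 - <<'E'
from h import *
im=cv2.imread("pics/w1.png");K,R,t=wext("w1.npz");print(-R.T@t)
hsv=cv2.cvtColor(im,cv2.COLOR_BGR2HSV)
print([ (y,im[y,312].tolist()) for y in range(132,220,4)])
for z in(.12,.145): print(cast(K,R,t,[[312,178],[313,152],[313,203]],z).round(4))
E
```

```text
[0.53448978 0.07013846 0.47516543]
[(132, [66, 57, 64]), (136, [69, 101, 139]), (140, [73, 106, 151]), (144, [75, 127, 163]), (148, [74, 128, 164]), (152, [87, 149, 190]), (156, [85, 150, 191]), (160, [91, 155, 198]), (164, [85, 155, 198]), (168, [81, 144, 183]), (172, [81, 141, 182]), (176, [79, 139, 179]), (180, [77, 136, 174]), (184, [77, 136, 174]), (188, [68, 120, 153]), (192, [67, 120, 149]), (196, [82, 148, 186]), (200, [83, 151, 193]), (204, [88, 155, 197]), (208, [88, 158, 200]), (212, [80, 137, 180]), (216, [116, 160, 195])]
[[ 0.574   0.0079  0.12  ]
 [ 0.5716  0.0369  0.12  ]
 [ 0.5787 -0.0211  0.12  ]]
[[ 0.5712  0.0123  0.145 ]
 [ 0.569   0.0392  0.145 ]
 [ 0.5756 -0.0147  0.145 ]]
```

Call:
carry_out --pt "8 -16 -18" --pt "8 -16 -18" --pt "8 -16 -17" --pt "8 -16 -17" --pt "0 0 0" --pt "0 0 0" --spin '[0,0,0,0,0,0]' --grip '[1,1,1,1,1,1]'

```text
time_s: 2.37
eef_pos: [0.5714, -0.0684, 0.2596]
eef_rot: [[-0.087, 0.996, -0.004], [0.996, 0.087, 0.001], [0.002, -0.004, -1.0]]
force: [0.4, 1.1, 0.3]
grip_width: 0.0859
gripper_force: 0.0
```

Run:
```python
from h import *
from station import *
o=get_obs();c=camera("wrist");im=c["img"];cv2.imwrite("pics/w2.png",im)
np.savez("w2.npz",K=c["mtx"],M=c["mount"],p=o["eef_pos"],R=o["eef_rot"])
K,R,t=wext("w2.npz");print(-R.T@t)
p=(K@(R@np.array([.573,.009,.135])+t));p=(p[:2]/p[2]).astype(int);print(p)
x0,y0=p[0]-80,max(p[1]-60,0);cv2.imwrite("pics/w2c.png",cv2.resize(im[y0:y0+120,x0:x0+160],(800,600),interpolation=cv2.INTER_CUBIC));print(x0,y0)
```

```text
[0.56584249 0.00382272 0.40361774]
[292 112]
212 52
```

View pics/w2c.png

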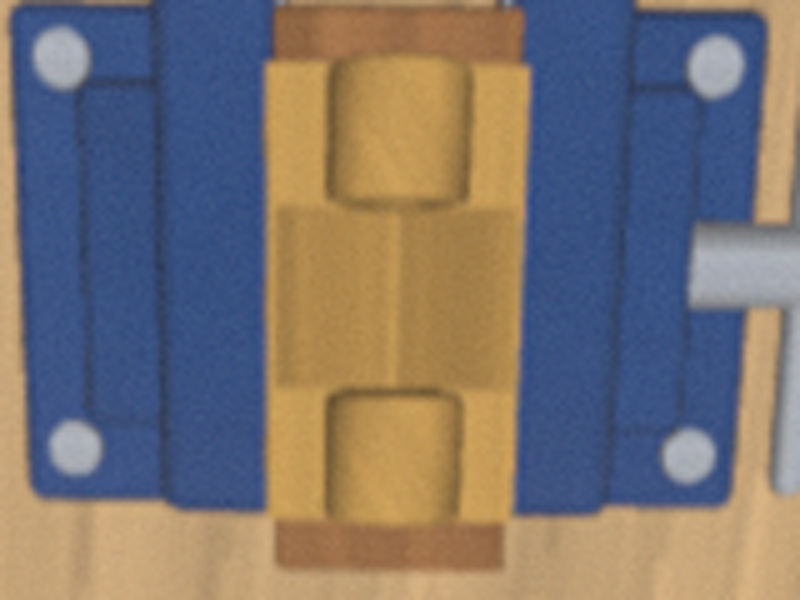

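The close view shows the V seat's bottom line at crop column 395 and the gap spanning crop rows 208–390. The tubes are at crop columns 328–470 (upper) and 328–462 (lower). The leaf's corners are at (265,62), (530,65), (515,522) and (267,522).

Run:
```python
from h import *
K,R,t=wext("w2.npz")
P=lambda l:[[212+(x-2)/5,52+(y-2)/5] for x,y in l]
for z in(.12,.125,.13,.135,.14,.145):
    T=cast(K,R,t,P([(328,130),(470,130),(328,455),(462,455)]),z)
    G=cast(K,R,t,P([(398,206),(394,390)]),z)
    L=cast(K,R,t,P([(265,62),(530,65),(515,522),(267,522)]),z)
    V=cast(K,R,t,P([(401,215),(392,380)]),z)
    n=np.linalg.norm;u=(T[0]+T[1]-T[2]-T[3])/2;l=(L[0]+L[1]-L[2]-L[3])/2
    print(z,"tubeW",n(T[1]-T[0]).round(4),n(T[3]-T[2]).round(4),"mid",T.mean(0)[:2].round(4),"yaw",np.degrees(np.arctan2(-u[0],u[1])).round(2),
     "gap",n(G[0]-G[1]).round(4),G.mean(0)[:2].round(4),"leafW,L",n(L[0]-L[1]).round(4),n(L[2]-L[3]).round(4),n(l).round(4),"mid",L.mean(0)[:2].round(4),"yaw",np.degrees(np.arctan2(-l[0],l[1])).round(2),"V",V.mean(0)[:2].round(4))
d=(0,0)
# coarse camera cross-check: project candidates into scene view later
```

```text
0.12 tubeW 0.0235 0.0235 mid [0.5717 0.0101] yaw 4.82 gap 0.03 [0.5715 0.0097] leafW,L 0.0435 0.044 0.0746 mid [0.5713 0.0093] yaw 4.67 V [0.5716 0.0099]
0.125 tubeW 0.0231 0.0231 mid [0.5716 0.01  ] yaw 4.82 gap 0.0294 [0.5714 0.0096] leafW,L 0.0427 0.0432 0.0733 mid [0.5712 0.0092] yaw 4.67 V [0.5715 0.0098]
0.13 tubeW 0.0227 0.0226 mid [0.5715 0.0099] yaw 4.82 gap 0.0289 [0.5713 0.0095] leafW,L 0.0419 0.0424 0.072 mid [0.5711 0.0091] yaw 4.67 V [0.5714 0.0096]
0.135 tubeW 0.0223 0.0222 mid [0.5714 0.0098] yaw 4.82 gap 0.0284 [0.5712 0.0094] leafW,L 0.0412 0.0416 0.0706 mid [0.571 0.009] yaw 4.67 V [0.5713 0.0095]
0.14 tubeW 0.0219 0.0218 mid [0.5712 0.0097] yaw 4.82 gap 0.0278 [0.5711 0.0093] leafW,L 0.0404 0.0409 0.0693 mid [0.5709 0.009 ] yaw 4.67 V [0.5712 0.0094]
0.145 tubeW 0.0215 0.0214 mid [0.5711 0.0096] yaw 4.82 gap 0.0273 [0.571  0.0092] leafW,L 0.0396 0.0401 0.068 mid [0.5708 0.0089] yaw 4.67 V [0.5711 0.0093]
```

Call:
carry_out --pt "-6 31 0" --pt "-6 31 0" --pt "-6 31 0" --pt "-7 31 0" --pt "-7 32 0" --pt "-7 32 0" --pt "-7 32 0" --pt "-6 32 0" --pt "-6 31 0" --pt "0 0 0" --pt "0 0 0" --spin '[0.03,0.03,0.03,0.03,0.03,0.03,0.03,0.03,0,0,0]' --grip '[1,1,1,1,1,1,1,1,1,1,1]'

```text
time_s: 3.33
eef_pos: [0.514, 0.217, 0.2629]
eef_rot: [[-0.327, 0.945, 0.002], [0.945, 0.327, 0.001], [-0.0, 0.002, -1.0]]
force: [0.1, 0.7, -1.1]
grip_width: 0.0851
gripper_force: 0.0
```

Run:
```python
from h import *
from station import *
o=get_obs();c=camera("wrist");im=c["img"];cv2.imwrite("pics/w3.png",im)
np.savez("w3.npz",K=c["mtx"],M=c["mount"],p=o["eef_pos"],R=o["eef_rot"])
K,R,t=wext("w3.npz");print(-R.T@t)
p=(K@(R@np.array([.489,.284,.1])+t));p=(p[:2]/p[2]).astype(int);print(p)
x0,y0=p[0]-80,max(p[1]-60,0);cv2.imwrite("pics/w3c.png",cv2.resize(im[y0:y0+120,x0:x0+160],(800,600),interpolation=cv2.INTER_CUBIC));print(x0,y0)
```

```text
[0.49034296 0.28559295 0.40675582]
[279 118]
199 58
```

View pics/w3c.png

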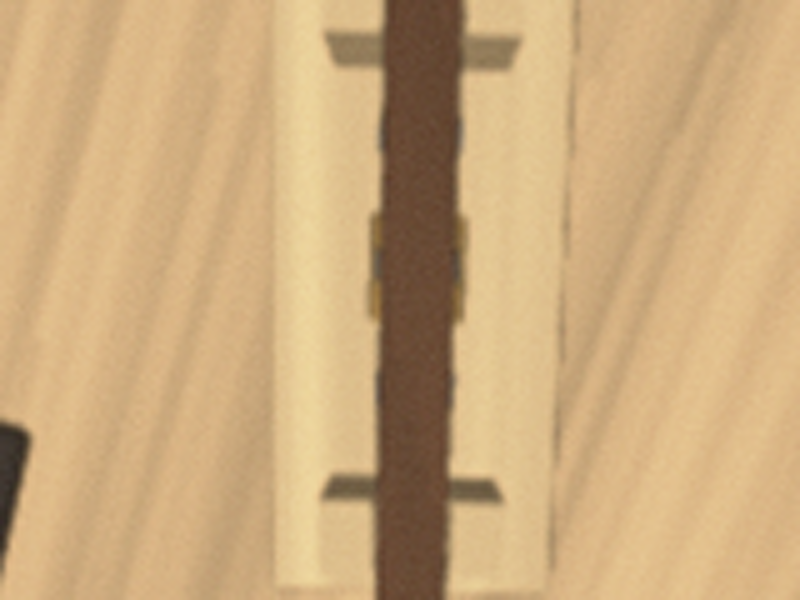

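The close view shows one brass knuckle at crop rows 212–320 under mid-length, about 24 mm long with a screw head in front of it, so this is the right rail. Its top runs from about (425,0) to (410,600) in the crop.

Run:
```python
from h import *
im=cv2.imread("pics/w3.png").astype(int);K,R,t=wext("w3.npz")
b,g,r=im[...,0],im[...,1],im[...,2];k=np.zeros(r.shape,bool);k[20:230,230:330]=1
q=blobs((r<135)&(r>b+25)&(g<100)&k)[0]
w=cast(K,R,t,cv2.boxPoints(cv2.minAreaRect(q)),.1);e=w[[1,2]]-w[[0,1]]
print("rail top",w.mean(0).round(4),np.linalg.norm(e,axis=1).round(4),np.degrees(np.arctan2(e[:,1],e[:,0])).round(2))
P=lambda l:[[199+(x-2)/5,58+(y-2)/5] for x,y in l]
T=cast(K,R,t,P([(422,100),(411,500)]),.1);d=T[0]-T[1];print("axis yaw",np.degrees(np.arctan2(-d[0],d[1])))
N=cast(K,R,t,P([(371,213),(467,213),(463,320),(371,320)]),.028);print("knuckle",N.mean(0).round(4),np.linalg.norm(N[0]-N[3]).round(4),np.linalg.norm(N[0]-N[1]).round(4))
```

```text
rail top [0.4876 0.2921 0.1   ] [0.0277 0.1277] [ 19.22 -70.07]
axis yaw 17.517926057108944
knuckle [0.4888 0.2925 0.028 ] 0.0232 0.0217
```

Run:
```python
from h import *
im=cv2.imread("pics/w3.png").astype(int);K,R,t=wext("w3.npz")
r,b=im[...,2],im[...,0];p=[]
for y in range(45,190):
    x=np.where((r[y,265:300]<125)&(r[y,265:300]>b[y,265:300]+20))[0]+265
    if len(x): p.append((np.median(x),y,len(x)))
p=np.array(p);w=cast(K,R,t,p[:,:2],.1)
vx,vy,cx,cy=cv2.fitLine(w[:,:2].astype(np.float32),cv2.DIST_HUBER,0,.001,.001).ravel()
s=np.sign(vy);a=np.degrees(np.arctan2(-vx*s,vy*s));print("yaw",a,"ctr",cx,cy,"x at y=.2923",cx+vx/vy*(.2923-cy),p[::30])
```

```text
yaw 17.84315 ctr 0.48941535 0.28963676 x at y=.2923 0.48855805 [[284.   45.   15. ]
 [283.   75.   15. ]
 [282.5 105.   16. ]
 [281.5 135.   14. ]
 [281.  165.   13. ]]
```

Call:
carry_out --pt "-9 25 -5" --pt "-8 25 -10" --pt "-8 25 -25" --pt "0 0 -30" --pt "0 0 -30" --pt "0 0 -25" --pt "0 0 -10" --pt "0 0 0" --pt "0 0 0" --spin '[-0.011,-0.011,0,0,0,0,0,0,0]' --grip '[1,1,1,1,1,1,1,1,1]'

```text
time_s: 4.13
eef_pos: [0.4901, 0.2893, 0.127]
eef_rot: [[-0.301, 0.954, 0.0], [0.954, 0.301, -0.0], [-0.0, 0.0, -1.0]]
force: [-0.1, 0.1, 0.8]
grip_width: 0.0851
gripper_force: 0.0
```

Call:
carry_out --pt "-1 2 -20" --pt "0 1 -20" --pt "0 0 -15" --pt "0 0 -4" --pt "0 0 0" --pt "0 0 0" --spin '[0,0,0,0,0,0]' --grip '[1,1,1,1,1,1]'

```text
time_s: 4.63
eef_pos: [0.4901, 0.2934, 0.0692]
eef_rot: [[-0.302, 0.953, 0.003], [0.953, 0.302, 0.001], [0.0, 0.003, -1.0]]
force: [0.6, 1.1, 0.1]
grip_width: 0.0855
gripper_force: 0.0
```

Call:
carry_out --pt "0 0 0" --pt "0 0 0" --pt "0 0 0" --pt "0 0 0" --pt "0 0 0" --pt "0 0 0" --pt "0 0 0" --pt "0 0 0" --pt "0 0 0" --pt "0 0 0" --pt "0 0 0" --pt "0 0 0" --spin '[0,0,0,0,0,0,0,0,0,0,0,0]' --grip '[-1,-1,-1,-1,-1,-1,-1,-1,-1,-1,-1,-1]' --grip_force 50

```text
time_s: 5.63
eef_pos: [0.4887, 0.2931, 0.0675]
eef_rot: [[-0.302, 0.953, 0.0], [0.953, 0.302, 0.0], [0.0, 0.0, -1.0]]
force: [-0.4, -0.4, 3.0]
grip_width: 0.0134
gripper_force: 49.3
```

Call:
carry_out --pt "0 0 8" --pt "0 0 12" --pt "0 0 18" --pt "0 0 25" --pt "0 0 30" --pt "0 0 30" --pt "0 0 25" --pt "0 0 18" --pt "0 0 10" --pt "0 0 0" --pt "0 0 0" --pt "0 0 0" --spin '[0,0,0,0,0,0,0,0,0,0,0,0]' --grip '[-1,-1,-1,-1,-1,-1,-1,-1,-1,-1,-1,-1]'

```text
time_s: 6.63
eef_pos: [0.4874, 0.2925, 0.2416]
eef_rot: [[-0.302, 0.953, -0.003], [0.953, 0.302, -0.001], [-0.0, -0.003, -1.0]]
force: [0.8, 0.2, -2.4]
grip_width: 0.0132
gripper_force: 49.2
```

Run:
```python
from h import *
from station import *
o=get_obs();c=camera("wrist");im=c["img"];cv2.imwrite("pics/w4.png",im)
np.savez("w4.npz",K=c["mtx"],M=c["mount"],p=o["eef_pos"],R=o["eef_rot"])
print(o["eef_pos"],o["force"],o["time_s"])
```

```text
[0.48742529 0.29246134 0.24160239] [ 0.82721773  0.21949224 -2.36132314] 6.6333
```

View pics/w4.png

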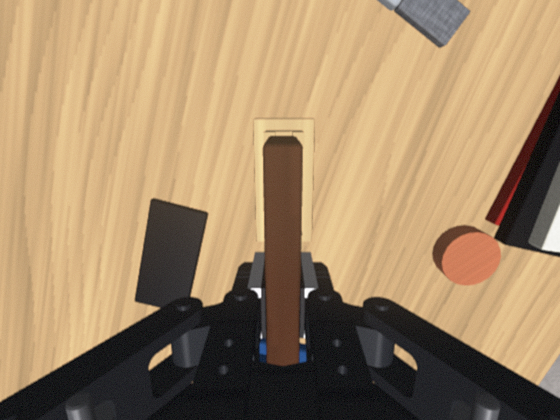

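Run:
```python
from h import *
K,R,t=wext("w4.npz");d=np.load("w4.npz");p=d["p"];T=d["R"]
for n,x,y,z in(("end top",65,-7,-32.5),("end top",65,7,-32.5),("end bottom",65,-7,17.5),("end bot",65,7,17.5)):
    q=K@(R@(p+T@(np.array([x,y,z])/1e3))+t);print(n,(q[:2]/q[2]).round(1))
im=cv2.imread("pics/w4.png");print([(y,im[y,283].tolist()) for y in range(128,160,2)],[(x,im[180,x,2]) for x in range(258,310,2)])
```

```text
end top [260.9 140.5]
end top [301.6 140.5]
end bottom [267.4 133.4]
end bot [295.7 133.5]
[(128, [145, 195, 227]), (130, [108, 148, 173]), (132, [133, 184, 216]), (134, [149, 198, 231]), (136, [67, 92, 114]), (138, [38, 54, 71]), (140, [39, 56, 73]), (142, [44, 59, 73]), (144, [42, 59, 81]), (146, [50, 69, 96]), (148, [51, 72, 104]), (150, [53, 76, 105]), (152, [52, 72, 103]), (154, [51, 72, 104]), (156, [48, 68, 102]), (158, [53, 72, 103])] [(258, np.uint8(234)), (260, np.uint8(241)), (262, np.uint8(236)), (264, np.uint8(91)), (266, np.uint8(102)), (268, np.uint8(102)), (270, np.uint8(106)), (272, np.uint8(105)), (274, np.uint8(105)), (276, np.uint8(105)), (278, np.uint8(104)), (280, np.uint8(103)), (282, np.uint8(100)), (284, np.uint8(100)), (286, np.uint8(98)), (288, np.uint8(99)), (290, np.uint8(104)), (292, np.uint8(108)), (294, np.uint8(106)), (296, np.uint8(108)), (298, np.uint8(104)), (300, np.uint8(98)), (302, np.uint8(177)), (304, np.uint8(236)), (306, np.uint8(229)), (308, np.uint8(229))]
```

The rail hangs level in the grip, with its end at rows 136–146, so its middle sits about 1 mm toward −tool x. The emptied stand is visible behind it. Next I carry it over the block.

Call:
carry_out --pt "4 -15 0" --pt "8 -25 0" --pt "9 -30 0" --pt "9 -32 0" --pt "9 -32 0" --pt "9 -32 0" --pt "9 -32 0" --pt "9 -31 0" --pt "8 -25 0" --pt "6 -17 0" --pt "4 -11 0" --pt "0 0 0" --pt "0 0 0" --pt "0 0 0" --spin '[-0.01,-0.02,-0.024,-0.025,-0.025,-0.025,-0.025,-0.025,-0.02,-0.015,-0.01,0,0,0]' --grip '[-1,-1,-1,-1,-1,-1,-1,-1,-1,-1,-1,-1,-1,-1]'

```text
time_s: 7.85
eef_pos: [0.5718, 0.0119, 0.2425]
eef_rot: [[-0.084, 0.996, -0.002], [0.996, 0.084, 0.001], [0.001, -0.002, -1.0]]
force: [0.7, 1.0, -2.5]
grip_width: 0.0131
gripper_force: 49.2
```

Run:
```python
from h import *
from station import *
P=[]
for i in range(8):
    o=get_obs();P.append(np.r_[o["eef_pos"],o["force"]]);c=camera("wrist")
P=np.array(P);print(P.mean(0).round(4),P.std(0).round(4),np.degrees(np.arctan2(-o["eef_rot"][0,0],o["eef_rot"][1,0])),o["time_s"])
cv2.imwrite("pics/w5.png",c["img"])
```

```text
[ 0.5721  0.0119  0.2431  0.1778  0.3699 -2.3942] [2.000e-04 2.000e-04 3.000e-04 6.247e-01 4.294e-01 3.268e-01] 4.809508710892661 8.2
```

View pics/w5.png

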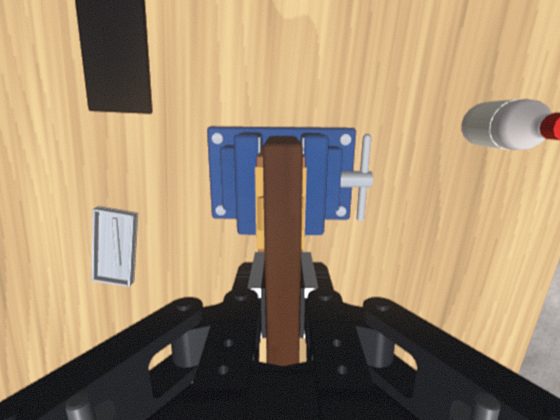

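The view shows the rail over the block with the brass visible on both sides (columns 256–264 and 302–306), so it needs about −1 mm in x. I'll correct that and start down.

Call:
carry_out --pt "-1 -1.5 -8" --pt "0 0 -10" --pt "0 0 -10" --pt "0 0 -6" --pt "0 0 -3" --pt "0 0 0" --pt "0 0 0" --spin '[0,0,0,0,0,0,0]' --grip '[-1,-1,-1,-1,-1,-1,-1]'

```text
time_s: 8.83
eef_pos: [0.5714, 0.0094, 0.2059]
eef_rot: [[-0.083, 0.997, -0.001], [0.997, 0.083, 0.0], [0.0, -0.001, -1.0]]
force: [-0.0, -0.9, -2.4]
grip_width: 0.0136
gripper_force: 49.2
```

Call:
carry_out --pt "0 0 -1.5" --pt "0 0 -1.5" --pt "0 0 -1.5" --pt "0 0 -1.5" --pt "0 0 0" --spin '[0,0,0,0,0]' --grip '[-1,-1,-1,-1,-1]'

```text
time_s: 9.25
eef_pos: [0.5714, 0.0095, 0.2]
eef_rot: [[-0.083, 0.997, -0.0], [0.997, 0.083, 0.0], [0.0, -0.0, -1.0]]
force: [-1.4, -0.2, -2.2]
grip_width: 0.0134
gripper_force: 49.2
```

Call:
carry_out --pt "0 0.7 -1" --pt "0 0 -1" --pt "0 0 -1" --pt "0 0 -1" --pt "0 0 0" --spin '[0,0,0,0,0]' --grip '[-1,-1,-1,-1,-1]'

```text
time_s: 9.67
eef_pos: [0.5714, 0.0102, 0.196]
eef_rot: [[-0.083, 0.997, -0.0], [0.997, 0.083, 0.0], [0.0, -0.0, -1.0]]
force: [-0.5, -0.2, -1.3]
grip_width: 0.0133
gripper_force: 49.2
```

Call:
carry_out --pt "0 0 -1" --pt "0 0 -1" --pt "0 0 -1" --pt "0 0 -1" --pt "0 0 0" --spin '[0,0,0,0,0]' --grip '[-1,-1,-1,-1,-1]'

```text
time_s: 10.08
eef_pos: [0.5713, 0.0102, 0.192]
eef_rot: [[-0.083, 0.997, -0.0], [0.997, 0.083, 0.0], [0.0, -0.0, -1.0]]
force: [-0.2, 0.7, -1.8]
grip_width: 0.0135
gripper_force: 49.2
```

Call:
carry_out --pt "0 0 -1" --pt "0 0 -1" --pt "0 0 -1" --pt "0 0 -1" --pt "0 0 0" --spin '[0,0,0,0,0]' --grip '[-1,-1,-1,-1,-1]'

```text
time_s: 10.5
eef_pos: [0.5713, 0.0102, 0.188]
eef_rot: [[-0.083, 0.997, -0.001], [0.997, 0.083, 0.0], [0.0, -0.001, -1.0]]
force: [-0.5, -1.3, -2.4]
grip_width: 0.0131
gripper_force: 49.2
```

Call:
carry_out --pt "0 0 -1" --pt "0 0 -1" --pt "0 0 -1" --pt "0 0 0" --spin '[0,0,0,0]' --grip '[-1,-1,-1,-1]'

```text
time_s: 10.83
eef_pos: [0.5714, 0.0102, 0.185]
eef_rot: [[-0.083, 0.997, -0.0], [0.997, 0.083, 0.0], [0.0, -0.0, -1.0]]
force: [-0.5, -0.3, -2.6]
grip_width: 0.0134
gripper_force: 49.2
```

Call:
carry_out --pt "0 0 -1" --pt "0 0 -1" --pt "0 0 0" --spin '[0,0,0]' --grip '[-1,-1,-1]'

```text
time_s: 11.08
eef_pos: [0.5714, 0.0102, 0.1831]
eef_rot: [[-0.083, 0.997, -0.0], [0.997, 0.083, 0.0], [0.0, -0.0, -1.0]]
force: [0.2, 0.2, -1.9]
grip_width: 0.0134
gripper_force: 49.2
```

Call:
carry_out --pt "0 0 -1" --pt "0 0 -1" --pt "0 0 0" --spin '[0,0,0]' --grip '[-1,-1,-1]'

```text
time_s: 11.33
eef_pos: [0.5713, 0.0101, 0.1818]
eef_rot: [[-0.083, 0.997, -0.0], [0.997, 0.083, -0.0], [-0.0, -0.0, -1.0]]
force: [-2.0, 0.3, 2.1]
grip_width: 0.0135
gripper_force: 49.8
```

Call:
carry_out --pt "0 0 -1" --pt "0 0 0" --spin '[0,0]' --grip '[-1,-1]'

```text
time_s: 11.5
eef_pos: [0.5714, 0.0101, 0.1817]
eef_rot: [[-0.083, 0.997, 0.0], [0.997, 0.083, -0.0], [-0.0, 0.0, -1.0]]
force: [-4.2, 1.0, 6.4]
grip_width: 0.013
gripper_force: 50.4
```

Call:
carry_out --pt "0 0 -1" --pt "0 0 0" --spin '[0,0]' --grip '[-1,-1]'

```text
time_s: 11.67
eef_pos: [0.5714, 0.0101, 0.1817]
eef_rot: [[-0.083, 0.997, 0.001], [0.997, 0.083, -0.0], [-0.0, 0.001, -1.0]]
force: [-6.0, 0.1, 10.5]
grip_width: 0.0131
gripper_force: 51.1
```

Contact is at bore height of about 0.142, which fits the seat rather than a knuckle top. The side force of −6 N says it is leaning on the +x flank, so I ease toward −x.

Call:
carry_out --pt "-0.5 0 0" --pt "-0.5 0 0" --pt "0 0 0" --spin '[0,0,0]' --grip '[-1,-1,-1]'

```text
time_s: 11.92
eef_pos: [0.5709, 0.0101, 0.1814]
eef_rot: [[-0.083, 0.997, 0.002], [0.997, 0.083, -0.0], [-0.001, 0.002, -1.0]]
force: [-3.5, -0.4, 8.6]
grip_width: 0.0135
gripper_force: 50.6
```

Call:
carry_out --pt "-0.5 0 0" --pt "-0.4 0 0" --pt "0 0 0" --spin '[0,0,0]' --grip '[-1,-1,-1]'

```text
time_s: 12.17
eef_pos: [0.5708, 0.01, 0.1814]
eef_rot: [[-0.083, 0.997, 0.003], [0.997, 0.083, -0.0], [-0.001, 0.003, -1.0]]
force: [-1.9, -0.2, 6.6]
grip_width: 0.0129
gripper_force: 50.4
```

Run:
```python
from station import *
import numpy as np
P=[]
for i in range(6):
    o=get_obs();P.append(np.r_[o["eef_pos"]*1e3,o["force"],o["ft_torque"]]);c=camera("scene")
P=np.array(P);print(P.mean(0).round(2),o["eef_rot"].round(4).tolist(),o["time_s"])
```

```text
[ 5.7084e+02  1.0050e+01  1.8138e+02 -1.9600e+00  1.6000e-01  6.6200e+00
  2.0000e-02  4.9000e-01 -5.0000e-02] [[-0.0828, 0.9966, 0.0032], [0.9966, 0.0828, -0.0004], [-0.0006, 0.0032, -1.0]] 12.4167
```

Call:
carry_out --pt "-0.5 0 0" --pt "-0.3 0 0" --pt "0 0 0" --pt "0 0 0" --spin '[0,0,0,0]' --grip '[-1,-1,-1,-1]'

```text
time_s: 12.8
eef_pos: [0.5707, 0.01, 0.1814]
eef_rot: [[-0.083, 0.997, 0.005], [0.997, 0.083, -0.0], [-0.001, 0.005, -1.0]]
force: [-0.3, -0.3, 5.5]
grip_width: 0.0136
gripper_force: 50.3
```

Run:
```python
from station import *
import numpy as np,cv2
P=[]
for i in range(8):
    o=get_obs();P.append(np.r_[o["eef_pos"]*1e3,o["force"],o["dq"]]);c=camera("scene")
P=np.array(P);print(P.mean(0).round(2),o["eef_rot"].round(4).tolist(),o["time_s"],o["gripper_force"])
cv2.imwrite("pics/end.png",cv2.resize(c["img"][150:270,190:350],(800,600),interpolation=cv2.INTER_CUBIC))
```

```text
[ 5.7073e+02  1.0050e+01  1.8138e+02 -1.7000e-01  9.0000e-02  5.5400e+00
  1.0000e-02 -0.0000e+00  3.0000e-02  2.0000e-02  2.0000e-02  0.0000e+00] [[-0.0828, 0.9966, 0.0046], [0.9966, 0.0828, -0.0003], [-0.0007, 0.0046, -1.0]] 13.15 50.285879373550415
```

View pics/end.png

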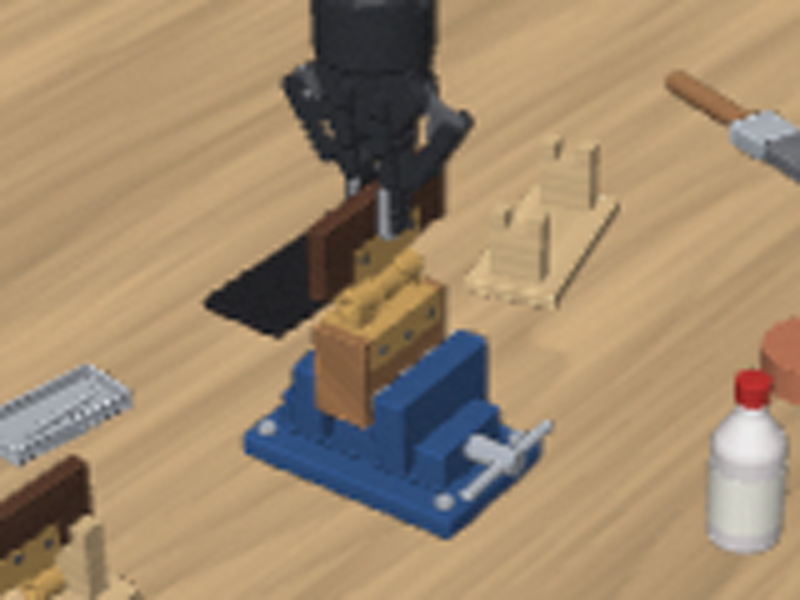

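The picture shows the rail's knuckle lined up with the two fixed knuckles as one continuous barrel at crop (380,285). It is at rest, the side force is near zero, and the press is about 8 N. I'm handing it in.

```bash
python3 -c "
from station import *
print(finish_job())"
```

```text
the job is handed in; nothing more can be done
None
```

The single-knuckle rail is seated between the block's knuckles with the holes lined up as far as the camera and the force readings show. It is still gripped at about 50 N and pressed down at roughly 8 N, and the job is handed in, but the hand-in call gave no verdict.

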